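Show the checker the short coin roll

ROBOT

A 6-joint arm with a two-finger parallel gripper is mounted at the origin on the work surface. World frame = base frame: x ahead of the robot, y to its left, z up, the work surface at z = 0. Lengths are in m, angles in rad, forces in N, time in s.
With the tool pointing down it reaches from about 0.425 to 0.95 m from the base axis. Payload 3.5 kg.
Tool frame: the origin (TCP) lies between the finger pads, 19 mm behind the fingertips; this is the grasp point; z points along the fingers, y is the line along which they close (so a half turn about z gives the same grasp; the last joint's range is limited). The gripper opens to 85 mm and grips with 20 to 120 N. Pads are 22 mm wide; open, the fingers measure 114 mm over their backs; the gripper's body (76 mm by 85 mm) begins 54 mm behind the grasp point. The pads swing forward as they close: fully open they stand 13 mm farther back than shut.
Start: joints at [1.009, 0.286, 1.577, -0, 1.279, -0.15], TCP at [0.27, 0.619, 0.25] pointing down, gripper open.
Joint ranges: [-2.77, 2.77], [-0.9, 2.22], [0.21, 2.48], [-1.53, 4.67], [0.24, 2.81], [-2.84, 2.84]. Speed limits (rad/s): [2.79, 2.79, 3.14, 3.14, 3.14, 3.14].

INTERFACE

Orientations are given as a unit quaternion [x, y, z, w].
In Python, from plant import get_state, cams, ctrl gives the robot as it stands. The module is installed in compiled form; this text tells all that it offers.
- The arm moves only by the tool jog_arm, never from a script. Its argument "deltas" is text: rows parted by semicolons, each of 6 numbers parted by spaces: the shift along the world's x, y, z normalised to -1 to 1, where 1 is 0.02 m, then the turn, a rotation vector about the world's x, y, z normalised to -1 to 1, where 1 is 0.1 rad. In form: x y z ax ay az; .... A call has 1 to 20 rows; each row shifts and turns the commanded pose from where the row before left it; what a row does not reach is not made up. A row lasts 1/8 s, in which the tool goes at most 62.5 mm and 10.7 degrees, less where a joint would pass 70% of its speed; a pose out of reach is approached as far as the arm can. A call with a number of a shift or a turn outside -1 to 1 is refused whole. A call with a gripper value outside its range is refused whole. "gripper" is the opening, from 0 (shut) to 1 (fully open), set as the call begins (left out, the last holds). The fingers move at their own pace and stop on an object; "squeeze" is the grip in N (left out, the last holds). Time passes only in rows, so rows that do not move let the fingers close. It gives the time, the measured TCP pose, the force, the opening and the grip force at its end, in the units of the state.
- get_state(): the state, without advancing time (a new reading comes with each control period).
- cams.read_camera(name): name is "scene" or "side" or "wrist"; returns a dict with "color" (420x560x3 uint8, blue, green, red), "vfov" (degrees; the focal length in pixels is half the picture's height over the tangent of half this angle, whatever the lens; pixels are square), "cx", "cy" (the principal point, pixels), "rvec" (rotation vector, rad) and "tvec" (3), from world to camera coordinates, as OpenCV has them. Camera axes: x right, y down, z forward; pixel columns grow to the right and rows downward; lengths in m; the calibration is good to about 2 mm. The wrist camera is an equidistant fisheye: a pixel r from the principal point sees the ray r / f radians off the axis. A picture is of the moment at which its call begins. There is no depth.
- ctrl.sign_off(): hands the job in; it is judged then, once.
The state is a dict: "time": time; "qpos": joint angles; "dq": joint speeds; "joint_efforts": joint torques, N m; "eef_pos": TCP position; "tcp_rot": TCP orientation; "contact_force": force on the tool from outside, world axes, zero at the start; "wrist_torque": the same for the moment, N m; "opening": opening from 0.0 (shut) to 1.0 (fully open); "finger_force": force on a finger pad.
Only numpy, scipy, OpenCV 4.12 (cv2) and the standard library are available. Lean on these libraries where they do the work, as an engineer would, in place of code of your own. Each camera call takes 0.05 s, during which the arm holds its last target. There are 200 camera calls.

TASK

The count does not tally: one of the thick coin rolls standing in the coin tray is short, clearly lower than all the rest. Ring the call bell for the checker by pressing its plunger fully down and letting go, then point at the short roll with the fingertips from straight above, a finger's breadth or two over its top, keep pointing for at least two seconds and finish still pointing there. Touch no roll, lift nothing, and leave everything else standing where it is.

Things in the scene. Friction and masses are not known exactly. Their poses are not given: they have to be found in the camera images.
- short_roll: Paper-wrapped coin roll standing upright in a tray socket; the short one: thick, 27 mm in diameter but only 65 mm tall, top 71 mm above the counter, 27 mm lower than the other thick rolls. It may stand in any of the six thick-roll sockets. Loose, 213 g; origin at the centre of its underside, 6 mm above the counter, z up.
- short_roll_top (a point): Centre of the top end of the short roll; z up.
- thick_roll1: Paper-wrapped coin roll standing upright in a tray socket; a full thick roll, 27 mm in diameter and 92 mm tall (top 98 mm above the counter), in one of the thick-roll sockets. Loose, 305 g; origin at the centre of its underside, 6 mm above the counter, z up.
- thick_roll2: Paper-wrapped coin roll standing upright in a tray socket; a full thick roll, 27 mm in diameter and 92 mm tall (top 98 mm above the counter), in one of the thick-roll sockets. Loose, 305 g; origin at the centre of its underside, 6 mm above the counter, z up.
- thick_roll3: Paper-wrapped coin roll standing upright in a tray socket; a full thick roll, 27 mm in diameter and 92 mm tall (top 98 mm above the counter), in one of the thick-roll sockets. Loose, 305 g; origin at the centre of its underside, 6 mm above the counter, z up.
- thick_roll4: Paper-wrapped coin roll standing upright in a tray socket; a full thick roll, 27 mm in diameter and 92 mm tall (top 98 mm above the counter), in one of the thick-roll sockets. Loose, 305 g; origin at the centre of its underside, 6 mm above the counter, z up.
- thick_roll5: Paper-wrapped coin roll standing upright in a tray socket; a full thick roll, 27 mm in diameter and 92 mm tall (top 98 mm above the counter), in one of the thick-roll sockets. Loose, 305 g; origin at the centre of its underside, 6 mm above the counter, z up.
- thin_roll1: Paper-wrapped coin roll standing upright in a tray socket; a full thin roll, 22.5 mm in diameter and 82 mm tall (top 88 mm above the counter), in the far row of the tray. Loose, 190 g; origin at the centre of its underside, 6 mm above the counter, z up.
- thin_roll2: Paper-wrapped coin roll standing upright in a tray socket; a full thin roll, 22.5 mm in diameter and 82 mm tall (top 88 mm above the counter), in the far row of the tray. Loose, 190 g; origin at the centre of its underside, 6 mm above the counter, z up.
- thin_roll3: Paper-wrapped coin roll standing upright in a tray socket; a full thin roll, 22.5 mm in diameter and 82 mm tall (top 88 mm above the counter), in the far row of the tray. Loose, 190 g; origin at the centre of its underside, 6 mm above the counter, z up.
- tray: Fixed grey coin tray, 190 x 190 x 26 mm, 220 mm over its side lips; origin at the centre of its underside, z up, x away from the robot. Nine sockets 20 mm deep, 56 mm apart both ways: rows x -56 and 0 mm for thick rolls, x +56 mm for thin ones; y -56, 0, +56 mm. Closed fingers (30 x 20 mm) fit between the rolls from above, open ones do not.
- bell: Counter call bell: a domed steel bell on a black round base 86 mm in diameter, standing loose on the counter (350 g); origin at the centre of its underside, z up. Dome top 46 mm, top of the plunger 63.5 mm above the counter at rest. It stands left or right of the tray, in exchange with the sponge dish.
- bell_top (a point): Top centre of the bell's plunger, a steel cap 16 mm in diameter on the bell's axis; moves down with it.
- bell_plunger (a joint): Travel of the plunger: 0 at rest, 0.005 m fully down, where the bell rings. A spring returns it; it starts to yield at 1 N and is fully down at about 3.5 N, then stops hard.
- sponge_dish: Finger-moistening sponge in a low grey dish, 90 mm in diameter, 40 mm high, loose, 140 g; origin at the centre of its underside.
- stamp: Wooden hand stamp standing on its rubber, foot 55 x 34 mm, turned handle, 87 mm tall, loose, 90 g; origin at the centre of its underside.
- spray_bottle: White trigger spray bottle, 76 mm in diameter, 226 mm tall, loose, 550 g; origin at the centre of its underside, nozzle towards its -x. Further off stand fixed machines up to 225 mm tall at both sides (y beyond 0.42 m either way, x 0.48 to 0.82 m) and, beyond x = 0.80 m, a ledge with stock up to 0.25 m.
- basket: Empty open plastic basket, 172 x 222 mm over the rim, 55 mm high, loose, 180 g; origin at the centre of its underside.
- calculator: Fixed desk calculator, 145 x 105 mm, 26 mm high, right of the bell's and dish's places; origin at the centre of its underside.
Mind the look-alikes: they are no part of the job. Of the things like the spray_bottle, leave any that is orange; of the rest the smaller one is meant.

How it is judged:
By the outcome, as a careful person would: the job done as asked, in the order asked, and still so for the second after the job is handed in, with the robot touching nothing.
It also fails if it takes over 38 s, if anything falls off the work surface, if the arm or the gripper's body presses on something with over 40 N, if the wrist force passes 120 N, or if a joint passes its speed limit or range.

## Working session

There is one attempt and no reset: what is moved stays moved. The work goes in short steps, Python scripts to look and compute and a tool call to move; the robot and the scene stay as the last step left them, time stands still between calls to the robot, and variables do not carry over. Pictures are saved under pics/ and viewed, at most 10 in all, crops included, and the job is handed in when it is done.

Besides the shell and the picture viewer there is one more tool, called after "Call:" by a JSON object that holds its "api" and its "payload", one argument or row to a line. jog_arm: Moves the arm, as the interface text tells. Its arguments: {"type":"object","properties":{"deltas":{"type":"string"},"gripper":{"type":"number"},"squeeze":{"type":"number"}},"required":["deltas"]}

```bash
mkdir -p pics; cat > h.py <<'E'
import numpy as np,cv2,pickle
from plant import get_state,cams,ctrl
def snap(n,tag):
    c=cams.read_camera(n); cv2.imwrite(f'pics/{tag}.png',c['color']); pickle.dump(c,open(f'pics/{tag}.pkl','wb')); return c
def load(tag): return pickle.load(open(f'pics/{tag}.pkl','rb'))
def ray(c,u,v):
    h=c['color'].shape[0]; f=h/2/np.tan(np.radians(c['vfov']/2))
    R=cv2.Rodrigues(np.array(c['rvec'],float))[0]; t=np.array(c['tvec'],float).ravel()
    return -R.T@t, R.T@np.array([(u-c['cx'])/f,(v-c['cy'])/f,1])
def atz(c,u,v,z):
    o,d=ray(c,u,v); return o+d*(z-o[2])/d[2]
def proj(c,P):
    h=c['color'].shape[0]; f=h/2/np.tan(np.radians(c['vfov']/2))
    R=cv2.Rodrigues(np.array(c['rvec'],float))[0]; p=R@np.array(P)+np.array(c['tvec'],float).ravel()
    return f*p[0]/p[2]+c['cx'],f*p[1]/p[2]+c['cy']
E
python3 - <<'E'
from h import *
for n in('scene','side'):
    c=snap(n,n+'0'); print(n,c['vfov'],ray(c,280,210))
E
```

```text
scene 56.21681905826245 (array([1.34291343, 0.32792692, 1.03220027]), array([-0.63212516, -0.26434644, -0.72887665]))
side 55.696843665394795 (array([ 0.48429558, -0.71865399,  0.89883699]), array([ 0.04223041,  0.65899531, -0.75120641]))
```

View pics/scene0.png

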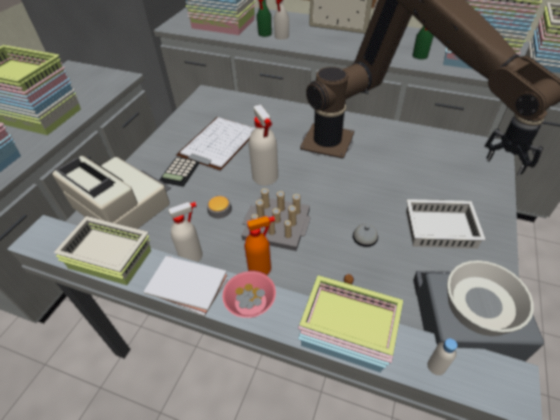

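View pics/side0.png

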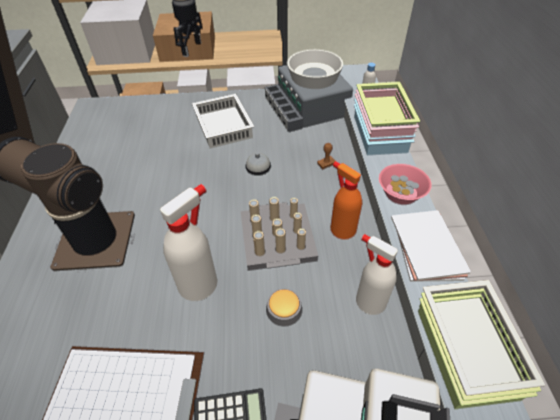

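The bell is at scene (366,235) and side (258,163). The orange dome at scene (219,206) is the sponge dish. The tray is near scene (277,218) and side (278,235). The orange bottle stands just beyond it, and a big white bottle stands near the robot. I'll enlarge the tray and bell.

```bash
python3 - <<'E'
from h import *
a=load('scene0');b=load('side0')
def cr(c,x,y,w,h,s): return cv2.resize(c['color'][y:y+h,x:x+w],None,fx=s,fy=s,interpolation=cv2.INTER_CUBIC)
top=np.hstack([cr(a,240,180,80,70,5),cr(b,235,190,80,70,5)])
bot=np.hstack([cr(a,340,212,57,35,7)[:245,:399],cr(b,230,146,57,35,7)[:245,:399]])
bot=cv2.copyMakeBorder(bot,0,0,0,2,cv2.BORDER_CONSTANT)
cv2.imwrite('pics/crop.png',np.vstack([top,bot]))
E
```

```text
(no output)
```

View pics/crop.png

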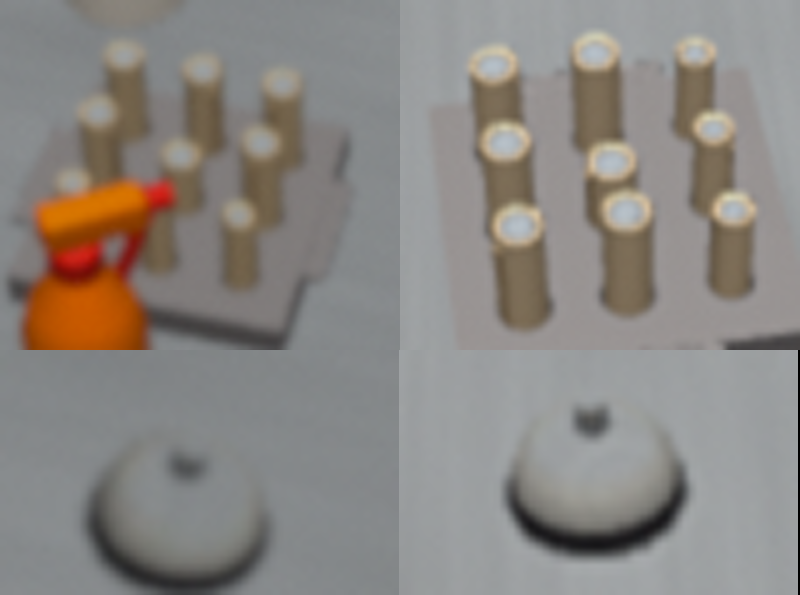

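The centre roll, at scene crop (182,155) and side crop (611,160), stands visibly lower than the others. The bell cap is at scene crop (187,460) and side crop (591,412).

```bash
python3 - <<'E'
from h import *
np.set_printoptions(precision=4,suppress=True)
a=load('scene0');b=load('side0')
S=lambda u,v:(u/5+240-.4,v/5+180-.4); D=lambda u,v:((u-400)/5+235-.4,v/5+190-.4)
# side tops: col -x.. ; (i,j)=x row,y row
side={(-1,1):(493,65),(0,1):(595,52),(1,1):(695,51),(-1,0):(505,142),(0,0):(611,160),(1,0):(713,128),(-1,-1):(518,225),(0,-1):(627,211),(1,-1):(733,209)}
scene={(-1,-1):(125,54),(-1,0):(202,69),(-1,1):(282,83),(0,-1):(98,112),(0,0):(181,156),(0,1):(261,142),(1,1):(238,214)}
for nm,pts,F,c in(('side',side,D,b),('scene',scene,S,a)):
    A=[];B=[];
    for (i,j),p in pts.items():
        z=.088 if i==1 else .071 if (i,j)==(0,0) else .098
        P=atz(c,*F(*p),z); print(nm,i,j,P)
        A.append((i*.056,j*.056));B.append(P[:2])
    A=np.array(A);B=np.array(B); M=np.linalg.lstsq(np.c_[A,np.ones(len(A))],B,rcond=None)[0]; print(M)
def tri(p,q):
    o1,d1=ray(a,*p);o2,d2=ray(b,*q); s=np.linalg.lstsq(np.c_[d1,-d2],o2-o1,rcond=None)[0]
    return o1+d1*s[0],o2+d2*s[1]
p=(187/7+340-.4,110/7+212-.4);q=((591-399)/7+230-.4,62/7+146-.4)
print('bell',tri(p,q),atz(a,*p,.062),atz(b,*q,.062)); print('short',tri(S(181,156),D(611,160)),tri(S(202,69),D(505,142)))
s=get_state();print(s['time'],s['eef_pos'],s['tcp_rot'],s['contact_force'])
E
```

```text
side -1 1 [0.4584 0.0168 0.098 ]
side 0 1 [0.5145 0.0218 0.098 ]
side 1 1 [0.5703 0.0271 0.088 ]
side -1 0 [ 0.4631 -0.0388  0.098 ]
side 0 0 [ 0.5191 -0.0333  0.071 ]
side 1 0 [ 0.5745 -0.0297  0.088 ]
side -1 -1 [ 0.4678 -0.0946  0.098 ]
side 0 -1 [ 0.5238 -0.0901  0.098 ]
side 1 -1 [ 0.579  -0.0854  0.088 ]
[[ 0.9958  0.0849]
 [-0.0812  0.9994]
 [ 0.5189 -0.034 ]]
scene -1 -1 [ 0.4639 -0.0933  0.098 ]
scene -1 0 [ 0.4605 -0.0383  0.098 ]
scene -1 1 [0.4555 0.0175 0.098 ]
scene 0 -1 [ 0.5212 -0.0893  0.098 ]
scene 0 0 [ 0.5173 -0.0327  0.071 ]
scene 0 1 [0.5117 0.0225 0.098 ]
scene 1 1 [0.5674 0.0266 0.088 ]
[[ 1.004   0.0823]
 [-0.0824  0.9922]
 [ 0.5164 -0.0333]]
bell (array([0.4754, 0.2674, 0.0544]), array([0.4756, 0.2672, 0.0542])) [0.4821 0.2678 0.062 ] [0.4757 0.2581 0.062 ]
short (array([ 0.5179, -0.0324,  0.0717]), array([ 0.5191, -0.0333,  0.071 ])) (array([ 0.4616, -0.0378,  0.0992]), array([ 0.4631, -0.0389,  0.0982]))
0.1 [0.2698 0.6181 0.2487] [ 0.2044  0.9789 -0.001  -0.0004] [-0.4434 -0.1432 -0.4899]
```

The grid fit confirms the short roll is in the centre socket, with its top at about (0.518, -0.033, 0.071). The bell axis is at about (0.4755, 0.267). Look-alikes checked: the sponge dish at scene (219,206) against the bell, and the eight full rolls against the centre one. I'll check the bottle positions next and start towards the bell.

```bash
python3 - <<'E'
from h import *
np.set_printoptions(precision=3,suppress=True)
a=load('scene0');b=load('side0')
def tri(p,q):
    o1,d1=ray(a,*p);o2,d2=ray(b,*q); s=np.linalg.lstsq(np.c_[d1,-d2],o2-o1,rcond=None)[0]
    return o1+d1*s[0],o2+d2*s[1]
print('white base',atz(a,264,178,0),atz(b,196,282,0.0),'head',tri((262,116),(182,205)),'nozzle',tri((266,123),(201,190)))
print('orange base',atz(a,257,262,0),atz(b,345,225,0),'head',tri((256,225),(347,172)),'nozzle',tri((273,218),(335,166)))
E
```

```text
white base [ 0.308 -0.166  0.   ] [ 0.298 -0.16   0.   ] head (array([ 0.315, -0.151,  0.289]), array([ 0.316, -0.152,  0.288])) nozzle (array([ 0.356, -0.12 ,  0.295]), array([ 0.355, -0.119,  0.296]))
orange base [ 0.686 -0.035  0.   ] [ 0.718 -0.004  0.   ] head (array([ 0.706, -0.012,  0.212]), array([ 0.699, -0.007,  0.215])) nozzle (array([0.669, 0.024, 0.215]), array([0.673, 0.02 , 0.212]))
```

Call:
{"api": "jog_arm", "payload": {
  "deltas": "0.57 -1 0 0 0 0;0.57 -1 0 0 0 0;0.57 -1 0 0 0 0;0.57 -1 0 0 0 0;0.57 -1 0 0 0 0;0.57 -1 0 0 0 0;0.57 -1 0 0 0 0;0.57 -1 0 0 0 0;0.57 -1 0 0 0 0;0.57 -1 0 0 0 0;0.57 -1 0 0 0 0;0.57 -1 0 0 0 0;0.57 -1 -0.5 0 0 0;0.57 -1 -0.8 0 0 0;0.57 -1 -0.8 0 0 0;0.57 -1 -0.8 0 0 0;0.57 -1 -0.8 0 0 0;0.6 -0.6 -0.5 0 0 0;0 0 0 0 0 0;0 0 0 0 0 0",
  "gripper": 0
}}

```text
time: 2.6
eef_pos: [0.4762, 0.2669, 0.1667]
tcp_rot: [0.204, 0.979, 0.0, 0.0]
contact_force: [-0.2, -0.5, 0.1]
opening: 0.002
finger_force: 0.0
```

```bash
python3 - <<'E'
from h import *
a=snap('scene','s1');b=snap('side','d1');w=snap('wrist','w1')
def cr(c,x,y,w,h,s): return cv2.resize(c['color'][y:y+h,x:x+w],None,fx=s,fy=s,interpolation=cv2.INTER_CUBIC)
cv2.imwrite('pics/c1.png',np.vstack([np.hstack([cr(a,325,170,80,80,5),cr(b,215,100,80,80,5)]),cv2.resize(w['color'],(800,600))[150:350]]))
print(w['vfov'],w['cx'],w['cy'])
E
```

```text
65.70646984690485 278.56375842399916 204.06785752797487
```

View pics/c1.png

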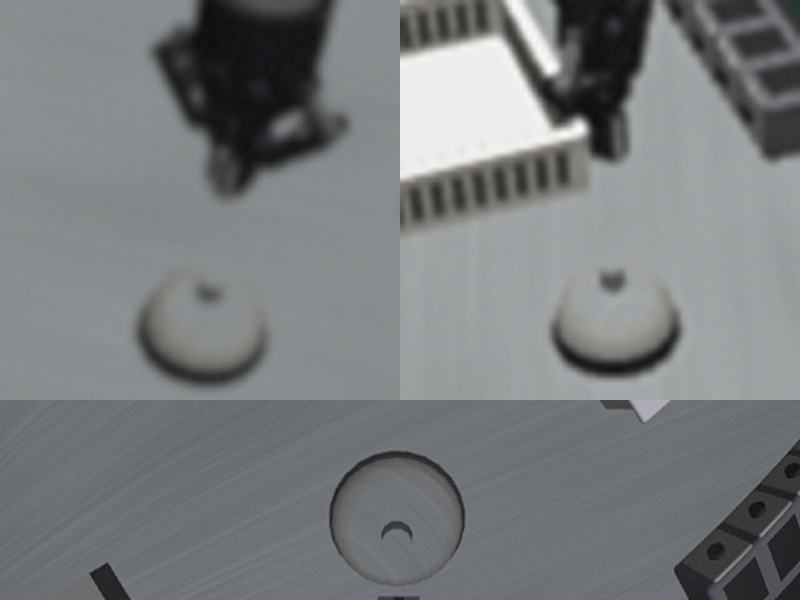

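View pics/w1.png

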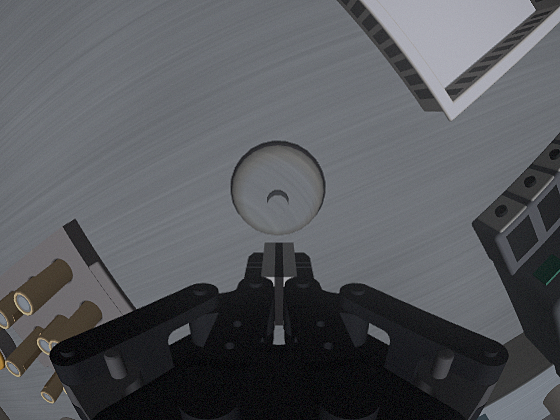

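The wrist view shows the bell base circle at x 231–325, y 141–235, and the cap near (278,200). The side view agrees.

```bash
python3 - <<'E'
from h import *
np.set_printoptions(precision=4,suppress=True)
w=load('w1');f=210/np.tan(np.radians(w['vfov']/2));R=cv2.Rodrigues(np.array(w['rvec'],float))[0];o=-R.T@np.array(w['tvec'],float).ravel()
def at(u,v,z):
    x=np.array([u-w['cx'],v-w['cy']]);r=np.hypot(*x);th=r/f;d=R.T@np.r_[x/max(r,1e-9)*np.sin(th),np.cos(th)];return o+d*(z-o[2])/d[2]
print(o,'cap',[at(278,v,.0635) for v in(199,202)],'crescent top edge',at(278,190,.058),'side edges base',(at(231,187,.006)+at(325,187,.006))/2,np.linalg.norm(at(231,187,.006)-at(325,187,.006)),'far edge',at(278,141,.006))
a=load('scene0');b=load('side0')
for x,y in((.4755,.267),(.476,.264)):print(proj(a,(x,y,.0635)),proj(b,(x,y,.0635)),proj(a,(x,y,0)),proj(b,(x,y,0)))
E
```

```text
[0.4136 0.2939 0.2893] cap [array([0.4674, 0.2703, 0.0635]), array([0.4694, 0.2694, 0.0635])] crescent top edge [0.4625 0.2724 0.058 ] side edges base [0.4709 0.2688 0.006 ] 0.08440094192811926 far edge [0.4334 0.2851 0.006 ]
(np.float64(366.5530577485656), np.float64(225.49090580225288)) (np.float64(256.84625662604134), np.float64(152.30278978324824)) (np.float64(364.11050810993294), np.float64(237.84992957064694)) (np.float64(257.8509667011605), np.float64(166.90332466313657))
(np.float64(365.60858180929546), np.float64(225.37236173300525)) (np.float64(257.0350844034014), np.float64(152.90129896866287)) (np.float64(363.199953504409), np.float64(237.73185387781945)) (np.float64(258.03461678121533), np.float64(167.50264738934248))
```

The bell axis is at about (0.474, 0.268). I'll go down to just above the cap.

Call:
{"api": "jog_arm", "payload": {
  "deltas": "-0.1 0.05 -0.8 0 0 0;0 0 -0.8 0 0 0;0 0 -0.8 0 0 0;0 0 -0.8 0 0 0;0 0 -0.7 0 0 0;0 0 0 0 0 0;0 0 0 0 0 0"
}}

```text
time: 3.62
eef_pos: [0.4744, 0.2677, 0.0884]
tcp_rot: [0.204, 0.979, 0.0, 0.0]
contact_force: [-0.0, 0.0, 0.9]
opening: 0.001
finger_force: 0.0
```

Call:
{"api": "jog_arm", "payload": {
  "deltas": "0 0 -0.1 0 0 0;0 0 -0.1 0 0 0;0 0 -0.1 0 0 0;0 0 0 0 0 0"
}}

```text
time: 4.12
eef_pos: [0.4741, 0.2676, 0.0821]
tcp_rot: [0.204, 0.979, 0.0, 0.0]
contact_force: [-0.5, -0.4, 1.0]
opening: 0.001
finger_force: 0.4
```

Call:
{"api": "jog_arm", "payload": {
  "deltas": "0 0 -0.1 0 0 0;0 0 -0.1 0 0 0;0 0 0 0 0 0"
}}

```text
time: 4.5
eef_pos: [0.4741, 0.2676, 0.0782]
tcp_rot: [0.204, 0.979, 0.0, 0.0]
contact_force: [-0.5, 0.4, 3.0]
opening: 0.002
finger_force: 1.4
```

Call:
{"api": "jog_arm", "payload": {
  "deltas": "0 0 -0.1 0 0 0;0 0 0 0 0 0"
}}

```text
time: 4.75
eef_pos: [0.4742, 0.2676, 0.0769]
tcp_rot: [0.204, 0.979, -0.0, -0.0]
contact_force: [-2.0, -1.8, 6.9]
opening: -0.001
finger_force: 3.4
```

The force reached 6.9 N against the hard stop, so the plunger is fully down and the bell has rung. Releasing straight up and moving over to the tray.

Call:
{"api": "jog_arm", "payload": {
  "deltas": "0 0 0.2 0 0 0;0 0 0.5 0 0 0;0 0 1 0 0 0;0 0 1 0 0 0;0 0 1 0 0 0;0 0 1 0 0 0;0 0 1 0 0 0;0 -0.5 0 0 0 0;0 -1 0 0 0 0;0 -1 0 0 0 0;0 -1 0 0 0 0;0 -1 0 0 0 0;0 -1 0 0 0 0;0 -1 0 0 0 0;0.2 -1 0 0 0 0;0.4 -1 0 0 0 0;0.4 -1 0 0 0 0;0.4 -1 0 0 0 0;0.4 -1 0 0 0 0;0.4 -1 0 0 0 0"
}}

```text
time: 7.25
eef_pos: [0.517, 0.0159, 0.1886]
tcp_rot: [0.205, 0.979, -0.0, -0.001]
contact_force: [-1.1, 0.1, -0.8]
opening: -0.001
finger_force: 0.0
```

Call:
{"api": "jog_arm", "payload": {
  "deltas": "0 -1 0 0 0 0;0 -1 0 0 0 0;0 -0.5 0 0 0 0;0 0 0 0 0 0;0 0 0 0 0 0"
}}

```text
time: 7.88
eef_pos: [0.5178, -0.0322, 0.1898]
tcp_rot: [0.204, 0.979, 0.0, -0.0]
contact_force: [-0.5, 0.3, 0.1]
opening: -0.005
finger_force: 0.0
```

```bash
python3 - <<'E'
from h import *
a=snap('scene','s2');b=snap('side','d2')
def cr(c,x,y,w,h,s): return cv2.resize(c['color'][y:y+h,x:x+w],None,fx=s,fy=s,interpolation=cv2.INTER_CUBIC)
cv2.imwrite('pics/c2.png',np.hstack([cr(a,220,60,160,200,2.5),cr(b,200,100,160,200,2.5)]))
E
```

```text
(no output)
```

View pics/c2.png

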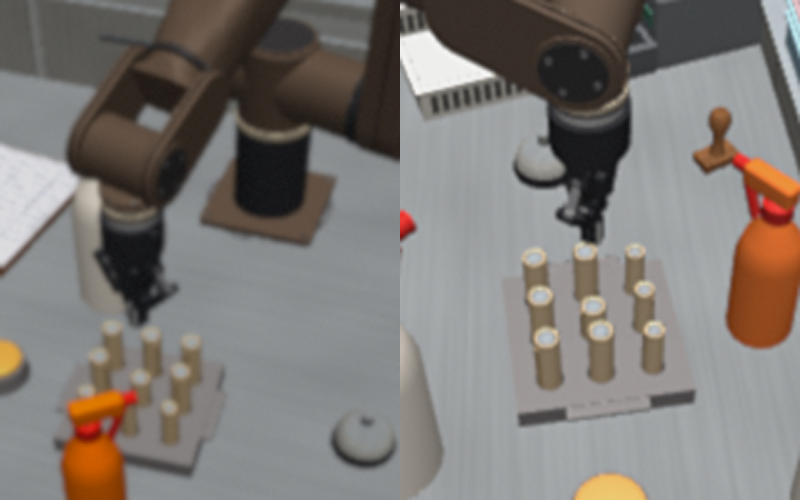

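The scene crop shows the fingers above the tray with nothing close to them. The centre roll is clearly the low one, at side crop (593,306), and the bell is standing in place. I'll go down so the tips are about 23 mm above its top.

Call:
{"api": "jog_arm", "payload": {
  "deltas": "0 -0.05 -0.7 0 0 0;0 0 -0.7 0 0 0;0 0 -0.7 0 0 0;0 0 -0.7 0 0 0;0 0 -0.6 0 0 0;0 0 -0.45 0 0 0;0 0 0 0 0 0;0 0 0 0 0 0;0 0 0 0 0 0;0 0 0 0 0 0"
}}

```text
time: 9.22
eef_pos: [0.5182, -0.0335, 0.1135]
tcp_rot: [0.204, 0.979, -0.0, 0.0]
contact_force: [-0.0, 0.3, -0.8]
opening: -0.004
finger_force: 0.0
```

```bash
python3 - <<'E'
from h import *
a=snap('scene','s3');b=snap('side','d3')
def cr(c,x,y,w,h,s): return cv2.resize(c['color'][y:y+h,x:x+w],None,fx=s,fy=s,interpolation=cv2.INTER_CUBIC)
cv2.imwrite('pics/c3.png',np.hstack([cr(a,235,165,90,80,4.4),cr(b,230,180,90,80,4.4)]))
print(proj(a,(.5178,-.0332,.094)),proj(b,(.5178,-.0332,.094)))
E
```

```text
(np.float64(275.32558838933227), np.float64(206.1088497493721)) (np.float64(276.1785134548832), np.float64(216.07165447164437))
```

View pics/c3.png

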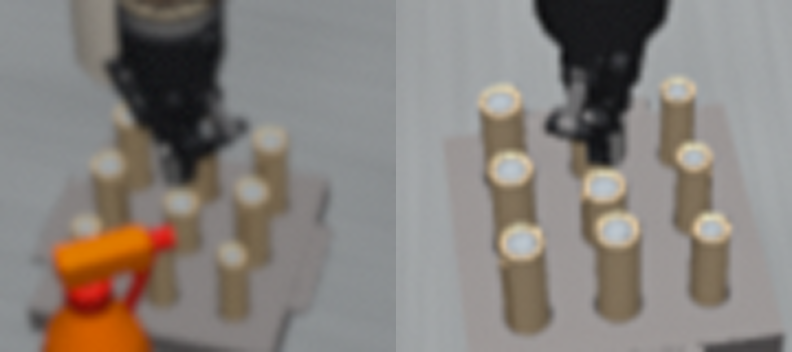

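Both views show the fingertips directly above the centre short roll, at scene crop (180,180) and side crop (605,160), with no contact. I'll hold here, then hand in.

Call:
{"api": "jog_arm", "payload": {
  "deltas": "0 0 0 0 0 0;0 0 0 0 0 0;0 0 0 0 0 0;0 0 0 0 0 0;0 0 0 0 0 0;0 0 0 0 0 0;0 0 0 0 0 0;0 0 0 0 0 0;0 0 0 0 0 0;0 0 0 0 0 0;0 0 0 0 0 0;0 0 0 0 0 0;0 0 0 0 0 0;0 0 0 0 0 0;0 0 0 0 0 0;0 0 0 0 0 0;0 0 0 0 0 0;0 0 0 0 0 0;0 0 0 0 0 0;0 0 0 0 0 0"
}}

```text
time: 11.82
eef_pos: [0.5179, -0.0334, 0.113]
tcp_rot: [0.204, 0.979, -0.0, -0.0]
contact_force: [0.0, -0.1, -0.6]
opening: 0.001
finger_force: 0.0
```

```bash
python3 -c "
from plant import ctrl,get_state
print(get_state()['eef_pos']);print(ctrl.sign_off())"
```

```text
[ 0.51791905 -0.03342483  0.11302103]
the job is handed in; nothing more can be done
None
```

I pressed the bell fully down and let go, then held the fingertips about 23 mm above the short roll in the tray's centre socket for over two seconds, and handed the job in at about 12 s with the arm still pointing there.

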